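# Space the second tip box from the first with a spacer bar

### The arm

A 6-joint arm with a two-finger parallel gripper is mounted at the origin on a cart in front of the work surface, level with it; the furniture and walls round the work are solid. World frame = base frame: x ahead of the robot, y to its left, z up, the work surface at z = 0. Lengths are in mm, angles in rad, forces in N, time in s.
With the tool pointing down it reaches from about 350 to 875 mm from the base axis. Payload 4.2 kg.
Tool frame: the origin (TCP) lies between the finger pads; the fingertips stand 14 mm ahead of it and the grasp point (between the pads) lies 5 mm behind it; z points along the fingers, y is the line along which they close (so a half turn about z gives the same grasp; the last joint's range is limited). The gripper opens to 85 mm and grips with 20 to 120 N. Pads are 22 mm wide; open, the fingers measure 114 mm over their backs; the gripper's body (76 mm by 85 mm) begins 54 mm behind the grasp point. The pads swing forward as they close: fully open they stand 13 mm farther back than shut.
Start: joints at [1.562, 0.385, 0.008, 0, -1.194, -0.259], TCP at [165.35, 602.71, 245.312] pointing down, gripper open.
Joint ranges: [-3.14, 3.14], [-1.21, 2.06], [-1.07, 1.41], [-3.16, 2.05], [-2.99, -0.16], [-3.1, 3.1]. Speed limits (rad/s): [2.79, 2.79, 3.14, 3.14, 3.14, 3.14].

### API

Orientations are given as a unit quaternion [x, y, z, w].
In Python, from bench import * gives the robot as it stands.
- The arm moves only by the tool carry_out, never from a script. Its argument "motion" is a list of rows, each a list of 7 numbers: the turn, a rotation vector about the tool's x, y, z in rad, then the shift along the tool's x, y, z in mm, then the opening, from -1 (shut) to 1 (fully open), so that 0 is half open. A call has 1 to 5 rows; each row is the pose to reach, as a shift and turn from the pose commanded when the call began, along the tool's axes at that moment; what a row does not reach only later rows make up. A row lasts 1/8 s, in which the tool goes at most 62.5 mm and 10.7 degrees, less where a joint would pass 70% of its speed; a pose out of reach is approached as far as the arm can. A call with a gripper value outside its range is refused whole. The fingers move at their own pace and stop on an object; the grip force is fixed at half the most. Time passes only in rows, so rows that repeat a pose let the fingers close. It gives the time, the measured TCP pose, the force, the opening and the grip force at its end, in the units of the state.
- read_state(): the state, without advancing time (a new reading comes with each control period).
- get_image(name): name is "scene" or "top" or "wrist"; returns a dict with "color" (400x640x3 uint8, blue, green, red), "mtx" (3x3 intrinsics, pixels), "k1" (the pictures are not rectified: a ray, as slopes to the right and down, at radius r is drawn at 1 + k1 r^2 times it, then the intrinsics apply), "position" and "orientation" of the camera in the world. Camera axes: x right, y down, z forward; pixel columns grow to the right and rows downward; lengths in mm; the calibration is good to about 2 mm. A picture is of the moment at which its call begins. There is no depth.
- job_done(): hands the job in; it is judged then, once.
The state is a dict: "clock": time; "joints": joint angles; "joint_vel": joint speeds; "joint_efforts": joint torques, N m; "position": TCP position; "ee_rot": TCP orientation; "contact_force": force on the tool from outside, world axes, zero at the start; "wrist_torque": the same for the moment, N m; "gripper_width": finger opening in mm; "grasp_force": force on a finger pad.
Only numpy, scipy, OpenCV 4.12 (cv2) and the standard library are available. Lean on these libraries where they do the work, as an engineer would, in place of code of your own. Each camera call takes 0.05 s, during which the arm holds its last target. There are 200 camera calls.

### The job

Stand the yellow spacer bar on the deck flat against the free long side of the first tip box (the one at the blue end stop), then slide the second tip box along the deck, without lifting it, until it sits square and snug against the spacer and roughly level with the first box. Then take the spacer out and stand it on the worktop off the deck, so that the two boxes are left with an even gap one spacer wide; leave the first box in its place at the stop and do not disturb the beaker.

Things in the scene. Friction and masses are not known exactly. Their poses are not given: they have to be found in the camera images.
- deck_top (a point): fixed flat grey metal plate, 180 (x) x 400 (y) mm, 10 mm thick, lying on the worktop; this point is the middle of its upper face. Its y axis runs along the row of boxes towards the blue end stop (12 mm thick, 30 mm high above the plate, across the +y end; its inner face is 188 mm from this point). Its x axis points away from the robot across the plate. The deck may be turned up to 0.3 rad
- first_box_centre (a point): first pipette-tip box (blue base, clear lid that stays shut, 68 x 118 x 79 mm, 0.5 kg, loose), standing within a few mm of the end stop; this point is its centre, half-way up. Its x axis is across its 68 mm width and points away from the stop towards the second box, z is up, y is along its 118 mm length. The flat long side that faces the second box is at x = +34 mm; the clasp side faces the stop
- second_box_centre (a point): second pipette-tip box, same kind and size (68 x 118 x 79 mm, 0.2 to 0.4 kg, loose), standing on the deck askew, too far from the first box; this point is its centre, half-way up. Its x axis is across its 68 mm width and points towards the first box, y along its 118 mm length. The flat back at x = +34 mm goes against the spacer; the opposite long side (x = -34 mm, with a small clasp) is the one to push
- spacer_centre (a point): spacer, loose, 0.4 kg: a yellow bar 100 mm long (its x), 20 mm thick (its y: this sets the gap), 36 mm high, with a black upright post of 16 x 16 mm (sides parallel to the bar's) rising from its middle to 132 mm above the foot. This point is the centre, 66 mm above the foot. It stands upright on its foot; the heavy bar makes it stable. A fixed microscope stands some 0.15 m or more to the right of it: go round or over it
- spacer_grip (a point): point on the axis of the spacer's black post, 112 mm above its foot, to grip by; above the 79 mm boxes when the spacer stands on the deck. Axes as the spacer's
- spacer_foot (a point): middle of the spacer's underside; axes as the spacer's, at height 0 when it stands on the worktop and 10 mm when it stands on the deck
- beaker_centre (a point): clear beaker, 60 mm across, 62 mm high, loose, standing on the worktop beside the deck near the spacer; a bystander. This point is its centre, half-way up
Mind the look-alikes: they are no part of the job. Leave any brown look-alike of the part that bears second_box_centre alone.

How it is judged:
By the outcome, as a careful person would: the job done as asked, in the order asked, and still so for the second after the job is handed in, with the robot touching nothing.
It also fails if it takes over 69 s, if anything falls off the work surface, if the arm or the gripper's body presses on something with over 40 N, if the wrist force passes 120 N, or if a joint passes its speed limit or range.

## Working session

There is one attempt and no reset: what is moved stays moved. The work goes in short steps, Python scripts to look and compute and a tool call to move; the robot and the scene stay as the last step left them, time stands still between calls to the robot, and variables do not carry over. Pictures are saved under pics/ and viewed, at most 10 in all, crops included, and the job is handed in when it is done.

Besides the shell and the picture viewer there is one more tool, called after "Request:" by a JSON object that holds its "fn" and its "kwargs", one argument or row to a line. carry_out: Moves the arm, as the interface text tells. Its arguments: {"type":"object","properties":{"motion":{"type":"array"}},"required":["motion"]}

```bash
mkdir -p pics; ls; cat > h.py <<'E'
from bench import *
import numpy as np, cv2
from scipy.spatial.transform import Rotation as R
E
python3 - <<'E'
from h import *
print(read_state())
for n in("scene","top"):
    d=get_image(n); cv2.imwrite(f"pics/{n}0.png",d["color"]); np.save(f"pics/{n}0.npy",{k:d[k] for k in d},allow_pickle=True)
    print(n,d["mtx"],d["k1"],d["position"],d["orientation"])
E
```

```text
pics
{'clock': 0.0, 'joints': array([ 1.56161510e+00,  3.85533199e-01,  6.62552034e-03, -4.88167752e-04,
       -1.19400609e+00, -2.58596351e-01]), 'joint_vel': array([-0.00029908,  0.00096861, -0.00051033, -0.00035795,  0.00065106,
        0.00037563]), 'joint_efforts': array([-1.28087442e-03, -3.92286336e+01,  1.88398987e+01,  4.18635383e+00,
       -4.58396549e-03,  3.60597141e-06]), 'position': array([165.20695644, 602.19292854, 244.23714282]), 'ee_rot': array([ 9.91037672e-01, -1.33578289e-01, -9.34162205e-05,  1.07871516e-03]), 'contact_force': array([-0.01450858, -0.37743229,  0.84173426]), 'wrist_torque': array([ 0.04592526, -0.01095507,  0.03123614]), 'grasp_force': 0.0, 'gripper_width': 85.28441514233063}
scene [[484.34298857   0.         319.68448397]
 [  0.         484.34298857 198.24258959]
 [  0.           0.           1.        ]] -0.049333213546019966 [-376.35815671 -438.06680795  833.94550223] [ 0.73923042 -0.47093924  0.25405182 -0.408916  ]
top [[363.53193442   0.         323.30948067]
 [  0.         363.53193442 202.66859106]
 [  0.           0.           1.        ]] 0.005277408433392395 [ 556.13514379   76.85561141 1246.97559976] [-0.7058538   0.70776272 -0.02222625  0.0186641 ]
```

View pics/scene0.png

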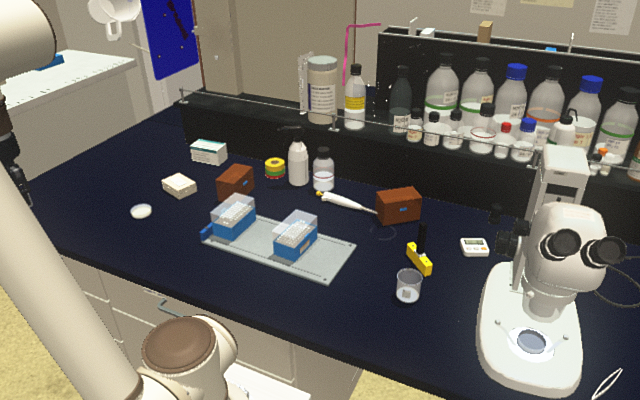

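View pics/top0.png

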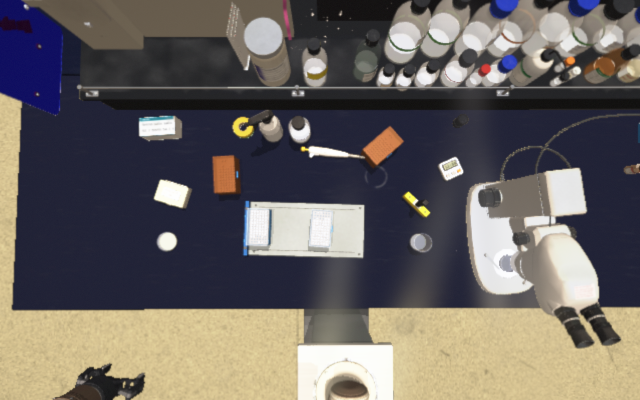

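The top view shows the first box at (258,228) by the blue stop at (246,228), and the second box at (320,230). The spacer is at (416,204) and the beaker at (421,242). Two brown look-alikes stand off the deck at (226,174) and (382,147). The box to move is the blue-based one on the deck at (320,230), since the brown ones are excluded. I'll enlarge both views to confirm this and read off points.

```bash
python3 - <<'E'
from h import *
t=cv2.imread("pics/top0.png")[170:270,235:445]; s=cv2.imread("pics/scene0.png")[185:310,195:440]
a=cv2.resize(t,None,fx=3.8,fy=3.8,interpolation=cv2.INTER_CUBIC);b=cv2.resize(s,None,fx=3.2,fy=3.2,interpolation=cv2.INTER_CUBIC)
for im,x0,y0,f in((a,235,170,3.8),(b,195,185,3.2)):
    for x in range(x0+ -x0%20,x0+260,20): cv2.putText(im,str(x),(int((x+.5-x0)*f),8),0,.3,(255,255,255)); cv2.line(im,(int((x+.5-x0)*f),8),(int((x+.5-x0)*f),14),(255,255,255))
    for y in range(y0+ -y0%20,y0+130,20): cv2.putText(im,str(y),(6,int((y+.5-y0)*f)),0,.3,(255,255,255)); cv2.line(im,(0,int((y+.5-y0)*f)),(5,int((y+.5-y0)*f)),(255,255,255))
cv2.imwrite("pics/tc.png",a);cv2.imwrite("pics/sc.png",b)
E
```

```text
(no output)
```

View pics/tc.png

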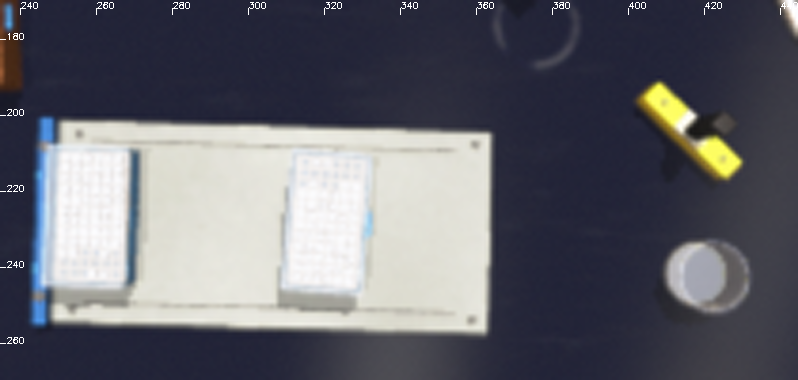

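View pics/sc.png

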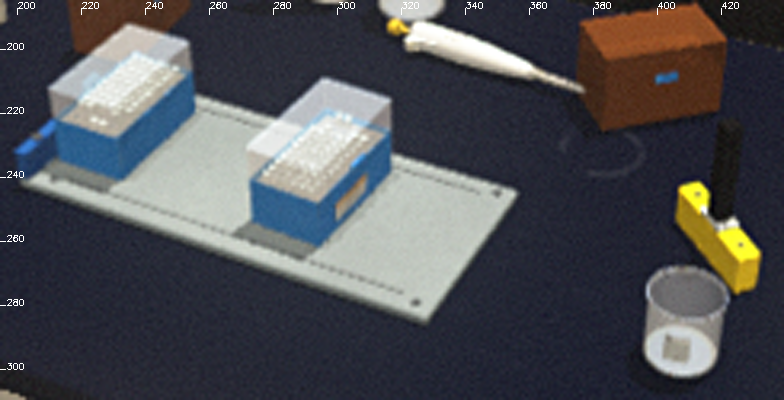

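The crops confirm that the second box is the blue-based one on the deck, with its clasp on the side away from the first box. The brown boxes stand off the deck. The spacer's post top is at top (425,202) and scene (422,223.6).

```bash
cat >> h.py <<'E'
def ray(d,uv):
    K=d["mtx"]; p=np.array([(uv[0]-K[0,2])/K[0,0],(uv[1]-K[1,2])/K[1,1]]); q=p.copy()
    for _ in range(10): q=p/(1+d["k1"]*(q@q))
    return np.array(d["position"],float),R.from_quat(d["orientation"]).apply([q[0],q[1],1.])
def onz(d,uv,z):
    o,v=ray(d,uv); return o+v*(z-o[2])/v[2]
def tri(*obs):
    A=np.zeros((3,3));b=np.zeros(3)
    for d,uv in obs:
        o,v=ray(d,uv); v=v/np.linalg.norm(v); P=np.eye(3)-np.outer(v,v); A+=P;b+=P@o
    return np.linalg.solve(A,b)
def proj(d,X):
    c=R.from_quat(d["orientation"]).inv().apply(np.atleast_2d(X)-d["position"]); p=c[:,:2]/c[:,2:]
    p=p*(1+d["k1"]*(p**2).sum(1,keepdims=True)); return p*[d["mtx"][0,0],d["mtx"][1,1]]+d["mtx"][:2,2]
def load(f): return np.load(f,allow_pickle=True).item()
E
python3 - <<'E'
from h import *
np.set_printoptions(precision=1,suppress=True)
T=load("pics/top0.npy");S=load("pics/scene0.npy")
t=lambda x,y:np.array([235+x/3.8-.5,170+y/3.8-.5]); s=lambda x,y:np.array([195+x/3.2-.5,185+y/3.2-.5])
print("deck",*[onz(T,t(*p),10) for p in((492,133),(488,333),(51,320),(59,121))])
print("deckS",*[onz(S,s(*p),10) for p in((518,192),(430,318))], tri((T,t(492,133)),(S,s(518,192))),tri((T,t(488,333)),(S,s(430,318))))
print("post top",tri((T,t(724,124)),(S,s(728,125))))
print("bar top36",*[onz(T,t(*p),36) for p in((638,100),(657,83),(742,161),(725,179))],"S",*[onz(S,s(*p),36) for p in((678,187),(702,181),(758,254),(735,264))])
print("lid2",*[onz(T,t(*p),89) for p in((293,152),(373,155),(357,291),(281,290))],"S",*[onz(S,s(*p),89) for p in((247,146),(322,80),(391,102))])
print("lid2 tri",tri((T,t(373,155)),(S,s(391,102))),tri((T,t(293,152)),(S,s(322,80))),tri((T,t(281,290)),(S,s(247,146))))
print("lid1",*[onz(T,t(*p),89) for p in((50,146),(130,148),(130,287),(43,286))],"S",*[onz(S,s(*p),89) for p in((48,90),(127,25),(192,42))])
print("base1 S",onz(S,s(120,180),10),onz(S,s(195,112),10),"base2 S",onz(S,s(320,246),10),onz(S,s(390,163),10))
print("beaker",onz(T,t(720,278),62),onz(T,t(703,276),0))
d=get_image("wrist");print(d["position"],R.from_quat(d["orientation"]).as_matrix(),d["mtx"],d["k1"])
E
```

```text
deck [621.1 -68.1  10. ] [443.  -62.9  10. ] [455.8 325.6  10. ] [632.9 320.   10. ]
deckS [619.1 -70.6  10. ] [443.1 -67.2  10. ] [621.6 -69.    7.6] [443.7 -64.8   8.3]
post top [ 621.6 -242.2  129.7]
bar top36 [ 648.5 -193.8   36. ] [ 663.5 -210.8   36. ] [ 594.6 -284.3   36. ] [ 578.9 -269.1   36. ] S [ 649.5 -201.6   36. ] [ 665.8 -217.6   36. ] [ 592.3 -284.4   36. ] [ 572.9 -271.    36. ]
lid2 [601.5 108.3  89. ] [598.8  41.2  89. ] [485.3  55.   89. ] [486.4 118.4  89. ] S [488.4 116.8  89. ] [599.3 106.2  89. ] [593.9  37.4  89. ]
lid2 tri [599.2  40.6  84.7] [601.7 108.   87. ] [487.  117.3  89.7]
lid1 [607.  311.9  89. ] [605.2 244.9  89. ] [489.3 244.2  89. ] [490.3 316.6  89. ] S [487.5 314.1  89. ] [605.4 311.7  89. ] [605.2 241.6  89. ]
base1 S [489.9 251.6  10. ] [606.3 246.6  10. ] base2 S [484.2  50.8  10. ] [610.7  47.6  10. ]
beaker [ 493.8 -255.7   62. ] [ 492.4 -257.9    0. ]
[238.3 582.8 373.1] [[-0.3 -0.9 -0.3]
 [-1.   0.3  0.1]
 [ 0.   0.3 -1. ]] [[300.2   0.  319.9]
 [  0.  300.2 199.2]
 [  0.    0.    1. ]] 0.00457698642293315
```

Request:
{"fn": "carry_out", "kwargs": {
  "motion": [
    [0, 0, 0.18, 60, 30, -10, 1],
    [0, 0, 0.36, 110, 75, -20, 1],
    [0, 0, 0.54, 160, 110, -30, 1],
    [0, 0, 0.72, 210, 145, -40, 1],
    [0, 0, 0.9, 260, 180, -40, 1]
  ]
}}

```text
clock: 0.78
position: [364.5, 364.8, 285.9]
ee_rot: [0.833, -0.553, 0.0, -0.001]
contact_force: [0.8, 1.1, -0.8]
gripper_width: 85.3
grasp_force: 0.0
```

```bash
cat >> h.py <<'E'
def pose(s=None):
    s=s or read_state(); M=R.from_quat(s["ee_rot"]); x=M.as_matrix()[:,0]; return s["position"],np.arctan2(x[1],x[0]),M
def go(P,psi):
    "row (from the measured pose) that brings the TCP to P, tool down, tool x at yaw psi"
    p,y,M=pose(); G=R.from_matrix([[np.cos(psi),np.sin(psi),0],[np.sin(psi),-np.cos(psi),0],[0,0,-1]])
    print("row",(M.inv()*G).as_rotvec().round(3),M.inv().apply(np.array(P)-p).round(1),"at",p.round(1),round(y,3))
E
python3 -c "
from h import *
s=read_state();print(s['clock'],s['joints'].round(2));go([543,150,290],-1.60)"
```

```text
0.775 [ 1.1   0.17 -0.19  0.   -1.21 -0.7 ]
row [-0.001  0.001  0.427] [267.2 -81.3  -4.2] at [364.5 364.8 285.9] -1.173
```

Request:
{"fn": "carry_out", "kwargs": {
  "motion": [
    [0, 0, 0.1, 60, -18, 0, 1],
    [0, 0, 0.2, 120, -36, 0, 1],
    [0, 0, 0.3, 180, -55, -2, 1],
    [0, 0, 0.4, 230, -70, -4, 1],
    [0, 0, 0.427, 267, -81, -4, 1]
  ]
}}

```text
clock: 1.4
position: [543.8, 150.4, 288.9]
ee_rot: [-0.697, 0.717, 0.0, -0.0]
contact_force: [0.0, 0.5, 0.4]
gripper_width: 85.7
grasp_force: 0.0
```

```bash
python3 - <<'E'
from h import *
print(pose()[:2])
d=get_image("wrist"); np.save("pics/w1.npy",d,allow_pickle=True); c=d["color"]
print(d["position"])
T=load("pics/top0.npy")
pts=proj(d,[[599,41,89],[487,117,89],[605,245,89],[490,316,89]]);print(pts.round(0))
x0,y0=np.maximum(pts.min(0)-[45,25],0).astype(int);x1,y1=(pts.max(0)+[45,60]).astype(int)
x1=min(x1,640);y1=min(y1,400);f=min(790/(x1-x0),590/(y1-y0));print(x0,y0,f)
a=cv2.resize(c[y0:y1,x0:x1],None,fx=f,fy=f,interpolation=cv2.INTER_CUBIC)
for x in range(x0+ -x0%20,x1,20): cv2.putText(a,str(x),(int((x+.5-x0)*f),8),0,.3,(0,0,255)); cv2.line(a,(int((x+.5-x0)*f),8),(int((x+.5-x0)*f),14),(0,0,255))
for y in range(y0+ -y0%20,y1,20): cv2.putText(a,str(y),(6,int((y+.5-y0)*f)),0,.3,(0,0,255)); cv2.line(a,(0,int((y+.5-y0)*f)),(5,int((y+.5-y0)*f)),(0,0,255))
cv2.imwrite("pics/w1c.png",a)
E
```

```text
(array([543.78495146, 150.39307623, 288.91059491]), np.float64(-1.5978537326988018))
[541.10090253  74.54524391 417.72626689]
[[262.  72.]
 [371. 145.]
 [271. 254.]
 [365. 301.]]
216 47 1.8789808917197452
```

View pics/w1c.png

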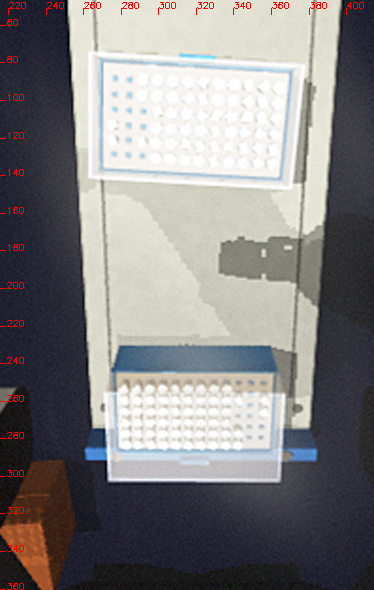

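The wrist view shows box 2's lid corners at crop (91,53), (304,66), (291,188) and (88,179). Box 1's lid edge facing the gap runs (107,393) to (284,393), and its foot edge runs (118,347) to (272,346). The inner face of the stop is at crop y of about 429.

```bash
python3 - <<'E'
from h import *
np.set_printoptions(precision=1,suppress=True)
W=load("pics/w1.npy"); f=1.879; w=lambda x,y:np.array([216+x/f-.5,47+y/f-.5])
L2=[onz(W,w(*p),89) for p in((91,53),(304,66),(291,188),(88,179))];print("lid2",*L2,"c",np.mean(L2,0))
L1=[onz(W,w(*p),89) for p in((107,393),(284,393),(280,482),(109,481))];print("lid1",*L1,"c",np.mean(L1,0))
print("foot1",onz(W,w(118,347),10),onz(W,w(272,346),10))
print("stop",onz(W,w(91,429),10),onz(W,w(310,429),10), "deck edges",[onz(W,w(*p),10) for p in((72,70),(92,410),(339,40),(312,420))])
T=load("pics/top0.npy");t=lambda x,y:np.array([235+x/3.8-.5,170+y/3.8-.5])
print("tri lid2",tri((W,w(91,53)),(T,t(373,155))),tri((W,w(304,66)),(T,t(357,291))),"lid1",tri((W,w(107,393)),(T,t(130,148))),tri((W,w(284,393)),(T,t(130,287))))
go([600,-222,300],-0.785)
E
```

```text
lid2 [596.8  43.6  89. ] [481.6  53.3  89. ] [487.1 119.   89. ] [604.1 110.6  89. ] c [542.4  81.6  89. ]
lid1 [603.4 247.9  89. ] [488.6 251.1  89. ] [490.  318.9  89. ] [606.9 314.8  89. ] c [547.2 283.2  89. ]
foot1 [606.7 249.8  10. ] [486.2 252.2  10. ]
stop [633.9 322.1  10. ] [454.  327.1  10. ] deck edges [array([623.9,  46.4,  10. ]), array([631.6, 304.6,  10. ]), array([444.5,  32.6,  10. ]), array([452.6, 318.7,  10. ])]
tri lid2 [599.8  41.2  69.8] [487.4  55.5 121.2] lid1 [603.7 244.6  94.3] [490.8 241.9 105.9]
row [ 0.  -0.  -0.8] [368.4 -65.4 -10.8] at [545.6 148.2 288.5] -1.601
```

```bash
python3 - <<'E'
from h import *
np.set_printoptions(precision=1,suppress=True)
T=load("pics/top0.npy");S=load("pics/scene0.npy")
print("knob",tri((T,(487,197)),(S,(503,243))),"stage left",onz(T,(468,240),15),onz(S,(480,370),15))
print("column top corner",tri((T,(545,172)),(S,(540,150))), tri((T,(580,170)),(S,(588,152))))
print("arm plate at z200/300",onz(T,(483,185),200),onz(T,(483,185),120))
go([580,-190,290],-0.785)
E
```

```text
knob [ 637.7 -438.4  119.6] stage left [ 499.9 -417.9   15. ] [ 331.8 -454.8   15. ]
column top corner [ 680.9 -470.5  357.3] [ 686.4 -559.3  365.6]
arm plate at z200/300 [ 666.8 -391.2  200. ] [ 675.3 -426.9  120. ]
row [ 0.  -0.  -0.8] [337.  -44.5  -0.9] at [545.6 148.2 288.5] -1.601
```

Request:
{"fn": "carry_out", "kwargs": {
  "motion": [
    [0, 0, -0.16, 60, -8, 0, 1],
    [0, 0, -0.32, 120, -16, 0, 1],
    [0, 0, -0.48, 180, -24, 0, 1],
    [0, 0, -0.64, 240, -32, 0, 1],
    [0, 0, -0.8, 300, -40, 0, 1]
  ]
}}

```text
clock: 2.08
position: [575.3, -150.1, 289.0]
ee_rot: [0.923, -0.384, -0.0, -0.0]
contact_force: [1.5, 1.1, 0.5]
gripper_width: 85.7
grasp_force: 0.0
```

Request:
{"fn": "carry_out", "kwargs": {
  "motion": [
    [0, 0, 0, 25, -25, 0, 1],
    [0, 0, 0, 25, -25, 0, 1]
  ]
}}

```text
clock: 2.33
position: [611.9, -149.5, 287.4]
ee_rot: [0.922, -0.388, -0.001, 0.0]
contact_force: [-0.2, 0.6, 0.1]
gripper_width: 85.4
grasp_force: 0.0
```

```bash
python3 - <<'E'
from h import *
print(pose()[:2])
d=get_image("wrist"); np.save("pics/w2.npy",d,allow_pickle=True); c=d["color"]
pts=proj(d,[[621,-241,130],[656,-205,36],[586,-280,36]]);print(pts.round(0))
x0,y0=np.maximum(pts.min(0)-40,0).astype(int);x1,y1=(pts.max(0)+40).astype(int)
x1=min(x1,640);y1=min(y1,400);f=min(790/(x1-x0),590/(y1-y0));print(x0,y0,f)
a=cv2.resize(c[y0:y1,x0:x1],None,fx=f,fy=f,interpolation=cv2.INTER_CUBIC)
cv2.imwrite("pics/w2c.png",a)
E
```

```text
(array([ 611.85692567, -149.4863406 ,  287.39143706]), np.float64(-0.7964858601577629))
[[382. 109.]
 [325. 109.]
 [410. 105.]]
285 64 4.787878787878788
```

View pics/w2c.png

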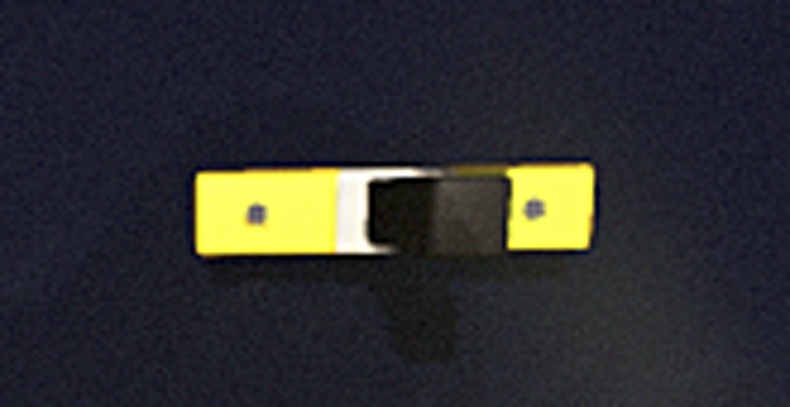

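The wrist crop shows the bar corners at (197,171), (593,164), (590,248) and (198,255), the screws at (256,213) and (535,209), and the post top at about (436-508, 179-251).

```bash
python3 - <<'E'
from h import *
np.set_printoptions(precision=2,suppress=True)
W=load("pics/w2.npy"); f=4.788; w=lambda x,y:np.array([285+x/f-.5,64+y/f-.5])
B=np.array([onz(W,w(*p),36) for p in((197,171),(593,164),(590,248),(198,255))]);print(B,"c",B.mean(0))
v=(B[0]+B[3]-B[1]-B[2])/2;print("len",np.linalg.norm(v),"yaw",np.arctan2(v[1],v[0]))
s=onz(W,w(256,213),36)-onz(W,w(535,209),36);print("screws",np.linalg.norm(s),np.arctan2(s[1],s[0]),(onz(W,w(256,213),36)+onz(W,w(535,209),36))/2)
P=np.array([onz(W,w(*p),132) for p in((437,180),(508,180),(508,250),(437,252))]);print(P.mean(0))
T=load("pics/top0.npy");S=load("pics/scene0.npy");t=np.array([235+724/3.8-.5,170+124/3.8-.5]);s=np.array([422,223.6])
print("tri",tri((W,w(472,215)),(T,t),(S,s)),tri((W,w(472,215)),(T,t)))
go([620,-240,220],-0.79)
E
```

```text
[[ 663.69 -213.21   36.  ]
 [ 593.92 -283.7    36.  ]
 [ 579.01 -269.95   36.  ]
 [ 649.22 -198.95   36.  ]] c [ 621.46 -241.45   36.  ]
len 99.51449879048855 yaw 0.7907540720122398
screws 70.49795336277721 0.7874725685089503 [ 621.06 -241.46   36.  ]
[ 621.07 -241.52  132.  ]
tri [ 621.26 -242.06  129.89] [ 621.45 -241.35  133.26]
row [ 0.    0.   -0.01] [71.5 57.2 67.7] at [ 611.  -148.9  287.8] -0.796
```

```bash
python3 -c "
from h import *
go([621.2,-241.5,107],-0.782)"
```

```text
row [ 0.001  0.002 -0.014] [ 73.6  57.3 180.7] at [ 611.  -148.9  287.8] -0.796
```

Request:
{"fn": "carry_out", "kwargs": {
  "motion": [
    [0, 0, -0.01, 37, 29, 20, 1],
    [0, 0, -0.014, 73.6, 57.3, 50, 1],
    [0, 0, -0.014, 73.6, 57.3, 100, 1],
    [0, 0, -0.014, 73.6, 57.3, 150, 1],
    [0, 0, -0.014, 73.6, 57.3, 170, 1]
  ]
}}

```text
clock: 3.0
position: [618.9, -240.2, 115.6]
ee_rot: [0.925, -0.38, -0.003, 0.0]
contact_force: [0.6, -0.2, 1.6]
gripper_width: 85.0
grasp_force: 0.0
```

```bash
python3 -c "
from h import *
print(read_state()['contact_force'])
go([621.2,-241.5,107],-0.782)"
```

```text
[ 0.55186892 -0.24920817  1.55494818]
row [0.003 0.006 0.001] [ 2.6 -0.7  8.5] at [ 618.9 -240.2  115.6] -0.781
```

Request:
{"fn": "carry_out", "kwargs": {
  "motion": [
    [0, 0, 0, 1.5, -0.5, 8, 1],
    [0, 0, 0, 1.5, -0.5, 8, -1],
    [0, 0, 0, 1.5, -0.5, 8, -1],
    [0, 0, 0, 1.5, -0.5, 8, -1],
    [0, 0, 0, 1.5, -0.5, 8, -1]
  ]
}}

```text
clock: 3.62
position: [623.0, -242.4, 112.0]
ee_rot: [0.925, -0.38, 0.0, 0.0]
contact_force: [-1.7, -1.1, -0.3]
gripper_width: 14.9
grasp_force: 58.5
```

```bash
python3 -c "
from h import *
s=read_state();print(s['contact_force'],s['grasp_force'],s['gripper_width'])
go([621.2,-241.5,107],-0.782)"
```

```text
[-1.70459023 -1.09065749 -0.29773888] 58.45153033733368 14.877861576023685
row [-0.    -0.001  0.001] [-1.9  0.7  5. ] at [ 623.  -242.4  112. ] -0.781
```

```bash
python3 -c "
from h import *
go([621,-241.5,250],-0.782); go([547,0,250],-1.19); go([547,231,250],-1.599)"
```

```text
row [-0.    -0.001  0.001] [  -1.9    0.8 -138. ] at [ 623.  -242.4  112. ] -0.781
row [-0.    -0.001  0.409] [-224.4 -118.7 -138.1] at [ 623.  -242.4  112. ] -0.781
row [-0.    -0.001  0.818] [-387.  -282.8 -138.3] at [ 623.  -242.4  112. ] -0.781
```

Request:
{"fn": "carry_out", "kwargs": {
  "motion": [
    [0, 0, 0, 0, 0, -20, -1],
    [0, 0, 0, 0, 0, -60, -1],
    [0, 0, 0, 0, 0, -110, -1],
    [0, 0, 0, -10, 0, -138, -1],
    [0, 0, 0, -40, -10, -138, -1]
  ]
}}

```text
clock: 4.25
position: [602.4, -207.5, 251.2]
ee_rot: [0.924, -0.382, 0.002, -0.001]
contact_force: [0.3, 0.3, -3.9]
gripper_width: 14.9
grasp_force: 58.9
```

```bash
python3 -c "
from h import *
s=read_state();print(s['contact_force'],s['gripper_width'],s['grasp_force'])
go([547,231,250],-1.599)"
```

```text
[ 0.34491849  0.2814716  -3.90649743] 14.923085766874422 58.885828256607056
row [-0.004 -0.002  0.816] [-348.6 -271.8    0.7] at [ 602.4 -207.5  251.2] -0.783
```

Lifted (3.9 N of weight). Now carrying it over.

Request:
{"fn": "carry_out", "kwargs": {
  "motion": [
    [0, 0, 0.1, -40, -31, 0, -1],
    [0, 0, 0.22, -80, -62, 0, -1],
    [0, 0, 0.34, -120, -93, 0, -1],
    [0, 0, 0.46, -160, -124, 0, -1],
    [0, 0, 0.58, -200, -155, 0, -1]
  ]
}}

```text
clock: 4.88
position: [567.3, 45.5, 248.1]
ee_rot: [0.776, -0.631, -0.001, 0.001]
contact_force: [0.9, -0.4, -4.5]
gripper_width: 15.1
grasp_force: 59.1
```

```bash
python3 -c "
from h import *
go([547,231,250],-1.599)"
```

```text
row [0.002 0.    0.234] [-185.7  -17.9   -1.8] at [567.3  45.5 248.1] -1.365
```

Request:
{"fn": "carry_out", "kwargs": {
  "motion": [
    [0, 0, 0.08, -50, -5, 0, -1],
    [0, 0, 0.16, -100, -10, 0, -1],
    [0, 0, 0.234, -145, -15, 0, -1],
    [0, 0, 0.234, -186, -18, 0, -1],
    [0, 0, 0.234, -186, -18, 0, -1]
  ]
}}

```text
clock: 5.5
position: [546.3, 232.1, 247.7]
ee_rot: [-0.7, 0.714, 0.001, -0.001]
contact_force: [-0.1, -0.9, -4.1]
gripper_width: 15.5
grasp_force: 59.1
```

```bash
python3 - <<'E'
from h import *
d=get_image("wrist"); np.save("pics/w3.npy",d,allow_pickle=True); c=d["color"]
go([547,231,250],-1.599)
pts=proj(d,[[604,249,89],[489,251,89],[604,249,10]]);print(pts.round(0))
cv2.imwrite("pics/w3.png",c[40:400,150:490])
E
```

```text
row [ 0.003 -0.001  0.006] [-0.5 -0.6 -2.2] at [546.4 230.5 247.8] -1.593
[[262. 203.]
 [376. 203.]
 [273. 184.]]
```

View pics/w3.png

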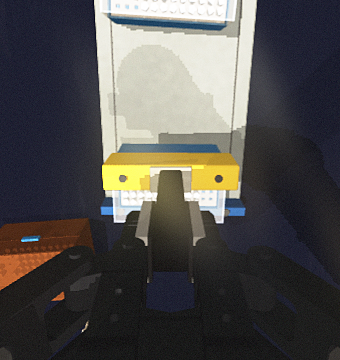

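The bar hangs parallel to box 1's face with about 8 mm to spare. Descending.

Request:
{"fn": "carry_out", "kwargs": {
  "motion": [
    [0, 0, 0.005, 0, 0, 30, -1],
    [0, 0, 0.005, 0, 0, 60, -1],
    [0, 0, 0.005, 0, 0, 90, -1],
    [0, 0, 0.005, 0, 0, 110, -1],
    [0, 0, 0.005, 0, 0, 119, -1]
  ]
}}

```text
clock: 6.18
position: [546.7, 227.9, 128.5]
ee_rot: [-0.696, 0.718, 0.0, -0.002]
contact_force: [0.1, -0.5, -3.4]
gripper_width: 15.0
grasp_force: 59.0
```

Request:
{"fn": "carry_out", "kwargs": {
  "motion": [
    [0, 0, 0, 0, 0, 2, -1],
    [0, 0, 0, 0, 0, 4, -1]
  ]
}}

```text
clock: 6.42
position: [548.1, 229.7, 127.0]
ee_rot: [-0.697, 0.717, -0.0, 0.001]
contact_force: [-0.4, 0.4, -4.0]
gripper_width: 15.3
grasp_force: 59.0
```

```bash
python3 -c "
from h import *
go([547,240,122],-1.599)
for i in range(3): print(read_state()['contact_force'],pose()[0])"
```

```text
row [-0.002  0.001 -0.001] [-10.2   1.4   5.1] at [548.1 229.7 127. ] -1.6
[-0.38633645  0.37844342 -3.98519913] [548.07977395 229.74082512 127.04477452]
[-0.38633645  0.37844342 -3.98519913] [548.07977395 229.74082512 127.04477452]
[-0.38633645  0.37844342 -3.98519913] [548.07977395 229.74082512 127.04477452]
```

Request:
{"fn": "carry_out", "kwargs": {
  "motion": [
    [0, 0, 0, 0, 0, 1, -1],
    [0, 0, 0, 0, 0, 2, -1],
    [0, 0, 0, 0, 0, 3, -1],
    [0, 0, 0, 0, 0, 3, -1]
  ]
}}

```text
clock: 6.92
position: [547.4, 229.7, 123.1]
ee_rot: [-0.697, 0.717, 0.0, -0.0]
contact_force: [-0.2, 0.8, -3.5]
gripper_width: 15.0
grasp_force: 59.0
```

Request:
{"fn": "carry_out", "kwargs": {
  "motion": [
    [0, 0, 0, 0, 0, 1, -1],
    [0, 0, 0, 0, 0, 1, -1]
  ]
}}

```text
clock: 7.18
position: [547.5, 229.7, 122.2]
ee_rot: [-0.697, 0.717, -0.0, 0.0]
contact_force: [-0.1, -0.9, -4.0]
gripper_width: 15.2
grasp_force: 59.1
```

Request:
{"fn": "carry_out", "kwargs": {
  "motion": [
    [0, 0, 0, 0, 0, 1, -1],
    [0, 0, 0, 0, 0, 1, -1]
  ]
}}

```text
clock: 7.42
position: [547.5, 229.8, 122.1]
ee_rot: [-0.697, 0.717, -0.0, 0.0]
contact_force: [-2.8, 0.1, 2.3]
gripper_width: 14.9
grasp_force: 60.0
```

Request:
{"fn": "carry_out", "kwargs": {
  "motion": [
    [0, 0, 0, -2, 0, -0.6, -1],
    [0, 0, 0, -4, 0, -0.6, -1],
    [0, 0, 0, -6, 0, -0.6, -1],
    [0, 0, 0, -7, 0, -0.6, -1]
  ]
}}

```text
clock: 7.92
position: [548.0, 236.5, 122.0]
ee_rot: [-0.697, 0.717, -0.0, 0.0]
contact_force: [-0.1, -3.5, 1.4]
gripper_width: 15.1
grasp_force: 60.0
```

Request:
{"fn": "carry_out", "kwargs": {
  "motion": [
    [0, 0, 0, -1, 0, 0, -1],
    [0, 0, 0, -1, 0, 0, -1]
  ]
}}

```text
clock: 8.18
position: [547.9, 237.7, 122.0]
ee_rot: [-0.697, 0.717, -0.0, 0.0]
contact_force: [0.3, -3.4, 2.9]
gripper_width: 15.2
grasp_force: 60.0
```

Request:
{"fn": "carry_out", "kwargs": {
  "motion": [
    [0, 0, 0, -1, 0, 0, -1],
    [0, 0, 0, -1, 0, 0, -1]
  ]
}}

```text
clock: 8.43
position: [547.9, 238.3, 122.0]
ee_rot: [-0.697, 0.717, -0.0, -0.0]
contact_force: [0.7, -5.9, 3.4]
gripper_width: 15.0
grasp_force: 60.1
```

Request:
{"fn": "carry_out", "kwargs": {
  "motion": [
    [0, 0, 0, -0.8, 0, -0.5, -1],
    [0, 0, 0, -0.8, 0, -0.5, -1]
  ]
}}

```text
clock: 8.68
position: [547.7, 239.0, 122.0]
ee_rot: [-0.697, 0.717, -0.0, -0.0]
contact_force: [1.5, -4.6, 1.9]
gripper_width: 15.1
grasp_force: 59.9
```

```bash
python3 - <<'E'
from h import *
d=get_image("wrist"); np.save("pics/w4.npy",d,allow_pickle=True); c=d["color"]
cv2.imwrite("pics/w4.png",cv2.resize(c[130:280,240:400],None,fx=3.9,fy=3.9,interpolation=cv2.INTER_CUBIC))
s=get_image("scene"); np.save("pics/s4.npy",s,allow_pickle=True)
print(read_state()["wrist_torque"])
E
```

```text
[-1.84718267 -0.56324647 -0.08098148]
```

View pics/w4.png

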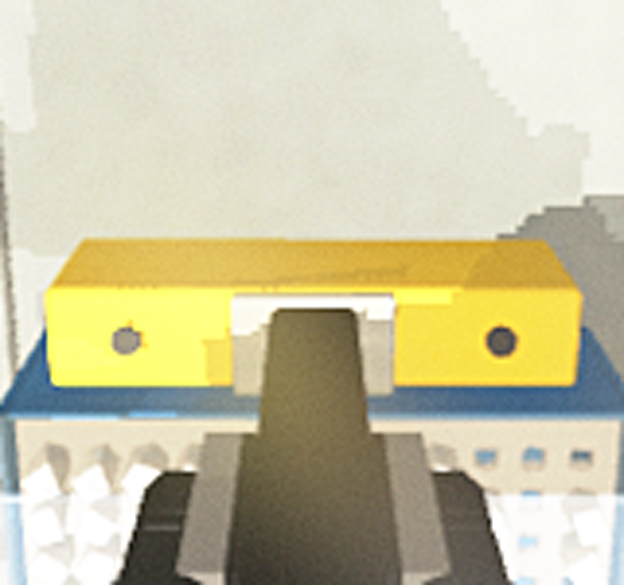

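Request:
{"fn": "carry_out", "kwargs": {
  "motion": [
    [0, 0, 0, -0.8, 0, -0.3, -1],
    [0, 0, 0, -0.8, 0, -0.3, -1]
  ]
}}

```text
clock: 9.02
position: [547.5, 239.8, 122.0]
ee_rot: [-0.697, 0.717, 0.0, -0.001]
contact_force: [1.2, -4.2, 0.4]
gripper_width: 15.2
grasp_force: 59.7
```

```bash
python3 - <<'E'
from h import *
np.set_printoptions(precision=1,suppress=True)
W=load("pics/w4.npy"); w=lambda x,y:np.array([240+x/3.9-.5,130+y/3.9-.5])
print("bar far edge z46",onz(W,w(50,386),46),onz(W,w(578,385),46),"near",onz(W,w(48,289),46),onz(W,w(580,290),46))
W1=load("pics/w1.npy");f=1.879; v=lambda x,y:np.array([216+x/f-.5,47+y/f-.5])
for z in(50,55,60): print(z,onz(W,w(150,414),z),onz(W,w(450,416),z),onz(W1,v(195,372),z))
go([547,240,122],-1.599)
d=get_image("wrist");np.save("pics/w5.npy",d,allow_pickle=True)
E
```

```text
bar far edge z46 [597.  248.3  46. ] [497.2 251.   46. ] near [595.5 229.   46. ] [497.6 232.1  46. ]
50 [577.8 252.8  50. ] [521.8 254.9  50. ] [546.5 253.5  50. ]
55 [577.  250.6  55. ] [522.4 252.6  55. ] [546.4 251.1  55. ]
60 [576.2 248.3  60. ] [523.  250.3  60. ] [546.3 248.6  60. ]
row [ 0. -0. -0.] [-0.2  0.5  0. ] at [547.5 239.8 122. ] -1.6
```

The spacer is flat against box 1: its face is at y≈250 with yaw −0.027, and the force shows contact. Releasing.

Request:
{"fn": "carry_out", "kwargs": {
  "motion": [
    [0, 0, 0, 0.3, 0, -0.2, 0],
    [0, 0, 0, 0.3, 0, -0.2, 1],
    [0, 0, 0, 0.3, 0, -0.2, 1],
    [0, 0, 0, 0.3, 0, -0.2, 1]
  ]
}}

```text
clock: 9.57
position: [547.8, 240.3, 122.8]
ee_rot: [-0.697, 0.717, 0.0, 0.0]
contact_force: [-0.6, 0.1, -0.1]
gripper_width: 85.2
grasp_force: 0.0
```

Request:
{"fn": "carry_out", "kwargs": {
  "motion": [
    [0, 0, 0, 0, 0, -20, 1],
    [0, 0, 0, 0, 0, -60, 1],
    [0, 0, 0, 0, 0, -85, 1],
    [0, 0, 0, 40, 0, -90, 1],
    [0, 0, 0, 90, 0, -90, 0.7]
  ]
}}

```text
clock: 10.2
position: [545.4, 150.1, 213.5]
ee_rot: [-0.698, 0.717, -0.0, 0.001]
contact_force: [1.4, -0.7, 0.1]
gripper_width: 72.9
grasp_force: 0.0
```

```bash
python3 - <<'E'
from h import *
go([541,12,190],-1.599)
d=get_image("wrist"); np.save("pics/w6.npy",d,allow_pickle=True)
pts=proj(d,[[547,240,142],[597,248,46],[497,251,46],[604,111,89],[487,119,89]]);print(pts.round(0))
cv2.imwrite("pics/w6.png",cv2.resize(d["color"][20:400,160:480],None,fx=1.55,fy=1.55,interpolation=cv2.INTER_CUBIC))
E
```

```text
row [-0.002  0.001  0.001] [138.2   0.7  23.3] at [545.4 150.1 213.5] -1.598
[[320. 322.]
 [276. 269.]
 [365. 270.]
 [248. 153.]
 [387. 158.]]
```

View pics/w6.png

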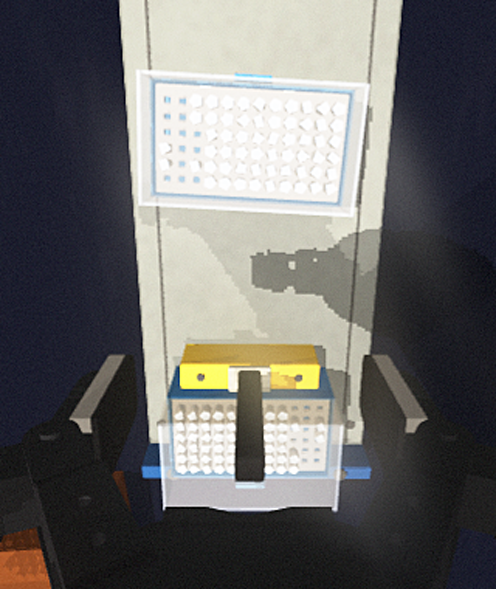

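The picture shows the spacer standing flat against box 1, with box 2 still where it was. Going behind box 2 now.

Request:
{"fn": "carry_out", "kwargs": {
  "motion": [
    [0, 0, 0, 50, 0, 10, 0.7],
    [0, 0, 0, 100, 0, 20, 0.7],
    [0, 0, 0, 138, 0.7, 40, 0.7],
    [0, 0, 0, 138, 0.7, 95, 0.7],
    [0, 0, 0, 138, 0.7, 140, 0.7]
  ]
}}

```text
clock: 10.88
position: [540.3, 11.4, 71.6]
ee_rot: [-0.696, 0.718, -0.0, 0.0]
contact_force: [0.2, 0.4, 0.3]
gripper_width: 72.5
grasp_force: 0.0
```

```bash
python3 -c "
from h import *
go([541.5,12,44],-1.599); print(read_state()['contact_force'])"
```

```text
row [-0.001  0.001 -0.002] [-0.6 -1.2 27.6] at [540.3  11.4  71.6] -1.601
[0.2090211  0.38657508 0.27963735]
```

Request:
{"fn": "carry_out", "kwargs": {
  "motion": [
    [0, 0, 0, 0, -1.2, 18, 0.7],
    [0, 0, 0, 0, -1.2, 28, 0.7],
    [0, 0, 0, -8, -1.2, 28, 0.7],
    [0, 0, 0, -16, -1.2, 28, 0.7],
    [0, 0, 0, -22, -1.2, 28, 0.7]
  ]
}}

```text
clock: 11.5
position: [543.0, 34.9, 45.8]
ee_rot: [-0.697, 0.717, -0.001, 0.001]
contact_force: [0.5, -2.3, -0.1]
gripper_width: 72.8
grasp_force: 0.0
```

Request:
{"fn": "carry_out", "kwargs": {
  "motion": [
    [0, 0, 0, -5, 0, 0, 0.7],
    [0, 0, 0, -10, 0, 0, 0.7],
    [0, 0, 0, -15, 0, 0, 0.7],
    [0, 0, 0, -20, 0, 0, 0.7],
    [0, 0, 0, -26, 0, 0, 0.7]
  ]
}}

```text
clock: 12.12
position: [542.9, 60.2, 44.7]
ee_rot: [-0.697, 0.717, 0.0, -0.0]
contact_force: [-0.6, -2.4, 0.0]
gripper_width: 72.4
grasp_force: 0.1
```

```bash
python3 - <<'E'
from h import *
go([545,150,44],-1.599); s=read_state();print(s['contact_force'],s['wrist_torque'])
E
```

```text
row [ 0.    -0.    -0.001] [-89.8   0.6   0.7] at [542.9  60.2  44.7] -1.6
[-0.61547597 -2.35825428  0.00912668] [-0.68492951 -0.0111049  -0.03081221]
```

Request:
{"fn": "carry_out", "kwargs": {
  "motion": [
    [0, 0, 0, -7, 0, 0, 0.7],
    [0, 0, 0, -15, 0, 0, 0.7],
    [0, 0, 0, -23, 0, 0, 0.7],
    [0, 0, 0, -31, 0, 0, 0.7],
    [0, 0, 0, -38, 0, 0, 0.7]
  ]
}}

```text
clock: 12.75
position: [544.1, 98.6, 44.7]
ee_rot: [-0.697, 0.717, 0.0, -0.0]
contact_force: [0.3, -2.9, 1.4]
gripper_width: 72.9
grasp_force: 0.2
```

Request:
{"fn": "carry_out", "kwargs": {
  "motion": [
    [0, 0, 0, -7, 0, 0, 0.7],
    [0, 0, 0, -14, 0, 0, 0.7],
    [0, 0, 0, -21, 0, 0, 0.7],
    [0, 0, 0, -28, 0, 0, 0.7],
    [0, 0, 0, -34, 0, 0, 0.7]
  ]
}}

```text
clock: 13.38
position: [545.1, 132.4, 44.7]
ee_rot: [-0.697, 0.717, 0.0, -0.0]
contact_force: [-1.0, -1.7, -0.0]
gripper_width: 72.6
grasp_force: 0.2
```

```bash
python3 - <<'E'
from h import *
go([545,150,44],-1.599); s=read_state();print(s['contact_force'],s['wrist_torque'])
d=get_image("wrist"); np.save("pics/w7.npy",d,allow_pickle=True)
t=get_image("top"); np.save("pics/t7.npy",t,allow_pickle=True);get_image("scene")
E
```

```text
row [ 0.    -0.    -0.001] [-17.6   0.6   0.7] at [545.1 132.4  44.7] -1.6
[-1.03129697 -1.65524384 -0.00725729] [-0.66181847  0.00561416  0.05211593]
```

Request:
{"fn": "carry_out", "kwargs": {
  "motion": [
    [0, 0, 0, -5, 0, 0, 0.7],
    [0, 0, 0, -10, 0, 0, 0.7],
    [0, 0, 0, -13, 0, 0, 0.7],
    [0, 0, 0, -13, 0, 0, 0.7]
  ]
}}

```text
clock: 14.02
position: [545.5, 145.4, 44.7]
ee_rot: [-0.697, 0.717, 0.0, 0.0]
contact_force: [-0.3, -1.3, 0.3]
gripper_width: 72.4
grasp_force: 0.0
```

Request:
{"fn": "carry_out", "kwargs": {
  "motion": [
    [0, 0, 0, -1, 0, 0, 0.7],
    [0, 0, 0, -2, 0, 0, 0.7],
    [0, 0, 0, -2, 0, 0, 0.7]
  ]
}}

```text
clock: 14.4
position: [545.5, 146.9, 44.8]
ee_rot: [-0.697, 0.717, 0.0, 0.0]
contact_force: [-0.7, -2.1, 0.4]
gripper_width: 72.5
grasp_force: 0.1
```

Request:
{"fn": "carry_out", "kwargs": {
  "motion": [
    [0, 0, 0, -1, 0, 0, 0.7],
    [0, 0, 0, -1, 0, 0, 0.7]
  ]
}}

```text
clock: 14.65
position: [545.6, 148.0, 44.8]
ee_rot: [-0.697, 0.717, -0.0, 0.0]
contact_force: [-0.5, -2.5, 1.3]
gripper_width: 72.5
grasp_force: 0.2
```

Request:
{"fn": "carry_out", "kwargs": {
  "motion": [
    [0, 0, 0, -1, 0, 0, 0.7],
    [0, 0, 0, -1, 0, 0, 0.7]
  ]
}}

```text
clock: 14.9
position: [545.6, 149.1, 44.8]
ee_rot: [-0.697, 0.717, -0.0, 0.0]
contact_force: [-0.3, -2.7, 1.1]
gripper_width: 72.5
grasp_force: 0.1
```

Request:
{"fn": "carry_out", "kwargs": {
  "motion": [
    [0, 0, 0, -0.8, 0, 0, 0.7],
    [0, 0, 0, -0.8, 0, 0, 0.7]
  ]
}}

```text
clock: 15.15
position: [545.7, 149.9, 44.8]
ee_rot: [-0.697, 0.717, -0.0, 0.0]
contact_force: [-0.6, -2.6, 0.7]
gripper_width: 72.4
grasp_force: 0.1
```

Request:
{"fn": "carry_out", "kwargs": {
  "motion": [
    [0, 0, 0, -0.8, 0, 0, 0.7],
    [0, 0, 0, -0.8, 0, 0, 0.7]
  ]
}}

```text
clock: 15.4
position: [545.7, 150.6, 44.7]
ee_rot: [-0.697, 0.717, 0.0, 0.0]
contact_force: [-0.2, -1.6, 1.1]
gripper_width: 72.3
grasp_force: 0.1
```

Request:
{"fn": "carry_out", "kwargs": {
  "motion": [
    [0, 0, 0, -0.8, 0, 0, 0.7],
    [0, 0, 0, -0.8, 0, 0, 0.7]
  ]
}}

```text
clock: 15.65
position: [545.5, 151.2, 44.6]
ee_rot: [-0.697, 0.717, 0.0, -0.0]
contact_force: [0.4, -3.6, 0.2]
gripper_width: 72.5
grasp_force: 0.0
```

```bash
python3 - <<'E'
from h import *
s=read_state();print(s['contact_force'],s['wrist_torque'])
t=get_image("top"); np.save("pics/t8.npy",t,allow_pickle=True);c=get_image("scene");np.save("pics/s8.npy",c,allow_pickle=True)
pts=proj(c,[[547,240,46],[600,160,10],[490,310,89]]);print(pts)
a=c["color"][175:260,195:345]; a=cv2.resize(a,None,fx=5,fy=5,interpolation=cv2.INTER_CUBIC);cv2.imwrite("pics/s8.png",a)
E
```

```text
[ 0.4407722  -3.57673534  0.2478647 ] [-0.83533051 -0.0189597  -0.05313722]
[[245.37978532 220.55307585]
 [279.81697971 227.76136611]
 [211.26020827 212.51016727]]
```

Request:
{"fn": "carry_out", "kwargs": {
  "motion": [
    [0, 0, 0, -0.8, 0, 0, 0.7],
    [0, 0, 0, -0.8, 0, 0, 0.7]
  ]
}}

```text
clock: 16.0
position: [545.4, 151.4, 44.7]
ee_rot: [-0.697, 0.717, -0.0, -0.001]
contact_force: [-0.5, -5.4, 1.5]
gripper_width: 72.4
grasp_force: 0.0
```

Request:
{"fn": "carry_out", "kwargs": {
  "motion": [
    [0, 0, 0, -0.8, 0, 0, 0.7],
    [0, 0, 0, -0.8, 0, 0, 0.7]
  ]
}}

```text
clock: 16.25
position: [545.4, 151.8, 44.9]
ee_rot: [-0.697, 0.717, -0.0, -0.001]
contact_force: [-0.6, -7.1, 3.0]
gripper_width: 72.5
grasp_force: 0.0
```

The box is snug, with the force rising from 2 N to 7 N. Backing off and returning to the spacer.

Request:
{"fn": "carry_out", "kwargs": {
  "motion": [
    [0, 0, 0, 8, 0, 0, 0.7],
    [0, 0, 0, 20, 0, 0, 0.7],
    [0, 0, 0, 25, 0, -30, 0.7],
    [0, 0, 0, 25, 0, -90, 1],
    [0, 0, 0, 25, 0, -150, 1]
  ]
}}

```text
clock: 16.88
position: [545.0, 127.7, 196.2]
ee_rot: [-0.697, 0.717, 0.0, 0.0]
contact_force: [0.7, 0.1, 0.4]
gripper_width: 85.5
grasp_force: 0.0
```

```bash
python3 - <<'E'
from h import *
go([547.8,240.3,205],-1.6)
d=get_image("wrist"); np.save("pics/w9.npy",d,allow_pickle=True)
pts=proj(d,[[601,162,89],[487,165,89],[547,240,46],[547,240,142],[600,318,89]]);print(pts.round(0))
cv2.imwrite("pics/w9.png",cv2.resize(d["color"][60:400,170:470],None,fx=1.75,fy=1.75,interpolation=cv2.INTER_CUBIC))
E
```

```text
row [0. 0. 0.] [-112.6    0.4   -8.8] at [545.  127.7 196.2] -1.6
[[255. 241.]
 [387. 241.]
 [320. 289.]
 [320. 362.]
 [270. 381.]]
```

View pics/w9.png

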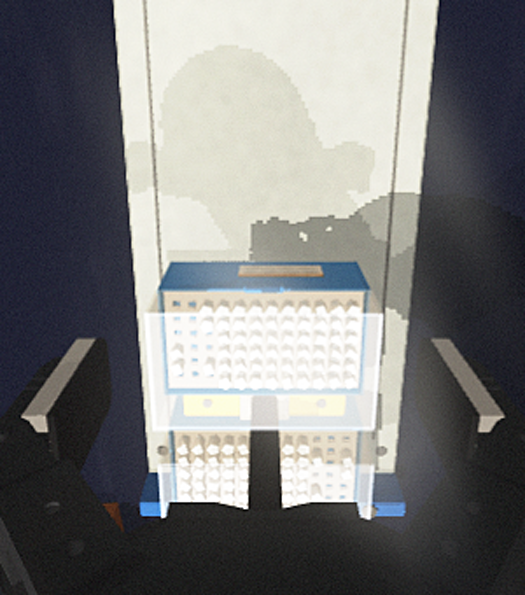

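The picture shows box 2 square against the spacer and level with box 1, with the post upright. Going over to regrip it.

Request:
{"fn": "carry_out", "kwargs": {
  "motion": [
    [0, 0, 0, -40, 0, -9, 1],
    [0, 0, 0, -80, 0.2, -9, 1],
    [0, 0, 0, -112.6, 0.4, -9, 1],
    [0, 0, 0, -112.6, 0.4, 20, 1],
    [0, 0, 0, -112.6, 0.4, 60, 1]
  ]
}}

```text
clock: 17.55
position: [548.6, 241.8, 134.9]
ee_rot: [-0.697, 0.717, -0.0, 0.002]
contact_force: [0.7, -0.2, -0.6]
gripper_width: 85.1
grasp_force: 0.0
```

```bash
python3 -c "
from h import *
go([547.8,240.5,123],-1.6)"
```

```text
row [-0.003  0.003  0.001] [ 1.3  0.8 11.8] at [548.6 241.8 134.9] -1.599
```

Request:
{"fn": "carry_out", "kwargs": {
  "motion": [
    [0, 0, 0, 0, 0, 6, 1],
    [0, 0, 0, 0, 0, 12, 1],
    [0, 0, 0, 0, 0, 12, 1]
  ]
}}

```text
clock: 17.92
position: [548.5, 240.8, 123.8]
ee_rot: [-0.697, 0.717, -0.0, 0.001]
contact_force: [0.4, -0.2, 0.5]
gripper_width: 85.0
grasp_force: 0.0
```

```bash
python3 -c "
from h import *
go([547.8,240.5,123],-1.6)"
```

```text
row [-0.002  0.001  0.   ] [0.3 0.7 0.8] at [548.5 240.8 123.8] -1.6
```

Request:
{"fn": "carry_out", "kwargs": {
  "motion": [
    [0, 0, 0, 0, 0.5, 0.5, 0],
    [0, 0, 0, 0, 0.5, 0.5, -0.4],
    [0, 0, 0, 0, 0.5, 0.5, -0.6],
    [0, 0, 0, 0, 0.5, 0.5, -1],
    [0, 0, 0, 0, 0.5, 0.5, -1]
  ]
}}

```text
clock: 18.55
position: [547.7, 240.7, 122.6]
ee_rot: [-0.697, 0.717, -0.0, 0.0]
contact_force: [-0.1, -0.0, 0.9]
gripper_width: 14.9
grasp_force: 59.2
```

Request:
{"fn": "carry_out", "kwargs": {
  "motion": [
    [0, 0, 0, 0, 0, -3, -1],
    [0, 0, 0, 0, 0, -8, -1],
    [0, 0, 0, 0, 0, -14, -1]
  ]
}}

```text
clock: 18.92
position: [547.0, 240.3, 136.0]
ee_rot: [-0.697, 0.717, 0.0, -0.001]
contact_force: [-0.1, -0.6, -4.2]
gripper_width: 15.5
grasp_force: 58.5
```

Request:
{"fn": "carry_out", "kwargs": {
  "motion": [
    [0, 0, 0, 0, 0, -15, -1],
    [0, 0, 0, 0, 0, -35, -1],
    [0, 0, 0, 0, 0, -65, -1],
    [0, 0, 0, 0, 0, -100, -1],
    [0, 0, 0, 0, 0, -120, -1]
  ]
}}

```text
clock: 19.55
position: [548.0, 240.9, 259.7]
ee_rot: [-0.697, 0.717, -0.0, 0.002]
contact_force: [-0.1, 0.4, -4.3]
gripper_width: 15.1
grasp_force: 58.7
```

```bash
python3 -c "
from h import *
go([610,-200,255],-1.6);print(read_state()['gripper_width'])"
```

```text
row [-0.004  0.003  0.   ] [438.9 -74.7   3.9] at [548.  240.9 259.7] -1.6
15.083280267440214
```

Request:
{"fn": "carry_out", "kwargs": {
  "motion": [
    [0, 0, 0, 30, -5, 0, -1],
    [0, 0, 0, 80, -13, 0, -1],
    [0, 0, 0, 130, -22, 0, -1],
    [0, 0, 0, 180, -31, 0, -1],
    [0, 0, 0, 230, -39, 0, -1]
  ]
}}

```text
clock: 20.18
position: [579.7, 8.0, 257.4]
ee_rot: [-0.697, 0.717, -0.0, 0.001]
contact_force: [0.9, 0.0, -3.5]
gripper_width: 15.1
grasp_force: 58.8
```

Request:
{"fn": "carry_out", "kwargs": {
  "motion": [
    [0, 0, 0, 50, -9, 0, -1],
    [0, 0, 0, 100, -17, 0, -1],
    [0, 0, 0, 150, -26, 0, -1],
    [0, 0, 0, 190, -33, 20, -1],
    [0, 0, 0, 209, -36, 40, -1]
  ]
}}

```text
clock: 20.8
position: [609.6, -202.5, 216.4]
ee_rot: [-0.696, 0.718, -0.0, 0.0]
contact_force: [0.5, 0.9, -4.3]
gripper_width: 14.9
grasp_force: 58.8
```

```bash
python3 -c "
from h import *
go([610,-200,116],-1.6);print(read_state()['gripper_width'])"
```

```text
row [-0.001 -0.    -0.002] [ -2.6  -0.2 100.4] at [ 609.6 -202.5  216.4] -1.602
14.874621916776716
```

Request:
{"fn": "carry_out", "kwargs": {
  "motion": [
    [0, 0, 0, 0, 0, 30, -1],
    [0, 0, 0, 0, 0, 60, -1],
    [0, 0, 0, 0, 0, 85, -1],
    [0, 0, 0, 0, 0, 98, -1],
    [0, 0, 0, 0, 0, 100, -1]
  ]
}}

```text
clock: 21.42
position: [609.4, -200.1, 115.7]
ee_rot: [-0.697, 0.717, 0.001, -0.0]
contact_force: [-0.2, -0.5, -3.4]
gripper_width: 15.3
grasp_force: 58.8
```

Request:
{"fn": "carry_out", "kwargs": {
  "motion": [
    [0, 0, 0, 0, 0, 1, -1],
    [0, 0, 0, 0, 0, 1, -1]
  ]
}}

```text
clock: 21.68
position: [610.2, -200.4, 116.4]
ee_rot: [-0.697, 0.717, -0.001, 0.001]
contact_force: [-0.8, -0.2, -3.6]
gripper_width: 15.4
grasp_force: 58.8
```

Request:
{"fn": "carry_out", "kwargs": {
  "motion": [
    [0, 0, 0, 0, 0, 1, -1],
    [0, 0, 0, 0, 0, 1, -1]
  ]
}}

```text
clock: 21.92
position: [609.6, -200.4, 114.5]
ee_rot: [-0.697, 0.717, -0.0, 0.0]
contact_force: [-0.1, 0.6, -3.9]
gripper_width: 15.3
grasp_force: 58.8
```

Request:
{"fn": "carry_out", "kwargs": {
  "motion": [
    [0, 0, 0, 0, 0, 1, -1],
    [0, 0, 0, 0, 0, 1.3, -1],
    [0, 0, 0, 0, 0, 1.3, -1]
  ]
}}

```text
clock: 22.3
position: [609.6, -200.4, 112.8]
ee_rot: [-0.697, 0.717, 0.0, -0.0]
contact_force: [0.2, -0.1, -4.1]
gripper_width: 15.2
grasp_force: 58.8
```

Request:
{"fn": "carry_out", "kwargs": {
  "motion": [
    [0, 0, 0, 0, 0, 0.7, -1],
    [0, 0, 0, 0, 0, 0.7, -1]
  ]
}}

```text
clock: 22.55
position: [609.7, -200.5, 112.7]
ee_rot: [-0.697, 0.717, -0.0, 0.0]
contact_force: [-0.8, -0.1, -1.6]
gripper_width: 15.2
grasp_force: 59.2
```

Touching the worktop. Releasing and retreating upward.

Request:
{"fn": "carry_out", "kwargs": {
  "motion": [
    [0, 0, 0, 0, 0, 0.3, 0],
    [0, 0, 0, 0, 0, 0.3, 1],
    [0, 0, 0, 0, 0, 0, 1],
    [0, 0, 0, 0, 0, 0, 1]
  ]
}}

```text
clock: 23.05
position: [609.8, -200.5, 112.5]
ee_rot: [-0.697, 0.717, -0.0, 0.0]
contact_force: [0.8, 0.1, -0.4]
gripper_width: 84.8
grasp_force: 0.0
```

Request:
{"fn": "carry_out", "kwargs": {
  "motion": [
    [0, 0, 0, 0, 0, -25, 1],
    [0, 0, 0, 0, 0, -80, 1],
    [0, 0, 0, 0, 0, -130, 1],
    [0, 0, 0, -40, 0, -160, 1],
    [0, 0, 0, -100, 0, -160, 1]
  ]
}}

```text
clock: 23.68
position: [613.8, -100.7, 276.0]
ee_rot: [-0.696, 0.718, -0.003, 0.003]
contact_force: [0.6, 0.6, -0.6]
gripper_width: 85.2
grasp_force: 0.0
```

```bash
python3 -c "
from h import *
go([546,190,290],-1.6)"
```

```text
row [-0.007 -0.    -0.003] [-288.4   77.   -14.6] at [ 613.8 -100.7  276. ] -1.603
```

Request:
{"fn": "carry_out", "kwargs": {
  "motion": [
    [0, 0, 0, -60, 15, -10, 1],
    [0, 0, 0, -120, 30, -14, 1],
    [0, 0, 0, -180, 45, -14, 1],
    [0, 0, 0, -240, 60, -14, 1],
    [0, 0, 0, -300, 78, -14, 1]
  ]
}}

```text
clock: 24.3
position: [542.6, 203.4, 286.5]
ee_rot: [-0.697, 0.717, -0.0, 0.0]
contact_force: [0.3, -0.1, -0.6]
gripper_width: 85.6
grasp_force: 0.0
```

Request:
{"fn": "carry_out", "kwargs": {
  "motion": [
    [0, 0, 0, -50, 0, 0, 1],
    [0, 0, 0, -100, 0, 0, 1],
    [0, 0, 0, -115, 0, 0, 1],
    [0, 0, 0, -115, 0, 0, 1],
    [0, 0, 0, -115, 0, 0, 1]
  ]
}}

```text
clock: 24.92
position: [546.7, 315.2, 286.4]
ee_rot: [-0.696, 0.718, -0.0, -0.0]
contact_force: [0.5, -0.3, 0.3]
gripper_width: 85.3
grasp_force: 0.0
```

```bash
python3 - <<'E'
from h import *
np.set_printoptions(precision=1,suppress=True,linewidth=200)
d=get_image("wrist"); np.save("pics/w10.npy",d,allow_pickle=True); print(pose()[:2],d["position"])
# sample colour down the deck-y line at box height 60 for 3 x positions
for x in (510,547,585):
    ys=np.arange(215,266,2.); X=np.c_[x+0.029*(ys-240),ys,np.full_like(ys,10)]
    p=proj(d,X).round().astype(int); print(x,p[0],p[-1]); print([tuple(int(v) for v in d["color"][b,a]) for a,b in p])
# top camera difference for beaker, boxes
t=get_image("top"); np.save("pics/t10.npy",t,allow_pickle=True); T=load("pics/top0.npy")
df=cv2.absdiff(t["color"],T["color"]).max(2)
print("beaker diff",df[225:256,406:438].max(),"brown",df[125:166,362:402].max())
E
```

```text
(array([546.7, 315. , 286.6]), np.float64(-1.6013185048363232)) [543.7 239.3 415.2]
510 [346  84] [345 125]
[(254, 254, 254), (254, 253, 253), (255, 254, 254), (235, 239, 242), (241, 244, 247), (243, 246, 248), (253, 250, 247), (101, 80, 50), (119, 133, 138), (148, 158, 162), (134, 145, 146), (165, 180, 177), (204, 220, 222), (205, 220, 221), (202, 214, 217), (195, 212, 212), (179, 194, 194), (186, 197, 196), (183, 201, 204), (167, 176, 175), (171, 153, 124), (251, 250, 251), (238, 243, 246), (239, 243, 245), (241, 245, 248), (228, 224, 216)]
547 [317  85] [317 126]
[(238, 244, 246), (239, 244, 247), (242, 245, 248), (241, 244, 247), (239, 244, 248), (242, 245, 247), (253, 246, 227), (86, 80, 66), (112, 125, 132), (105, 119, 120), (119, 128, 128), (153, 164, 164), (174, 191, 194), (179, 191, 195), (180, 192, 195), (178, 193, 195), (185, 199, 200), (177, 192, 195), (164, 172, 174), (129, 92, 48), (243, 238, 227), (253, 252, 253), (241, 244, 247), (241, 244, 247), (238, 242, 245), (245, 246, 248)]
585 [287  86] [288 127]
[(230, 231, 236), (240, 244, 248), (241, 245, 248), (240, 244, 247), (242, 245, 248), (252, 250, 250), (137, 111, 77), (102, 109, 107), (113, 124, 127), (100, 109, 111), (166, 180, 182), (179, 192, 192), (174, 191, 192), (178, 194, 194), (180, 194, 196), (176, 192, 195), (180, 193, 195), (189, 204, 206), (115, 78, 38), (168, 151, 120), (253, 251, 253), (241, 244, 248), (239, 243, 246), (240, 242, 246), (248, 248, 250), (255, 255, 255)]
beaker diff 24 brown 24
```

```bash
python3 - <<'E'
from h import *
d=load("pics/w10.npy"); c=d["color"].astype(np.float32)
for x in range(495,605,12):
    ys=np.arange(218,264,.25); X=np.c_[x+0.029*(ys-240),ys,np.full_like(ys,10)]
    p=proj(d,X).astype(np.float32); v=cv2.remap(c,p[None,:,0].copy(),p[None,:,1].copy(),1)[0]
    r=cv2.GaussianBlur((v[:,0]-v[:,2])[None],(0,0),2)[0]  # blueness: base walls
    lo=ys<240; a=np.where(lo,r,-99).argmax(); b=np.where(~lo,r,-99).argmax()
    ia=next(i for i in range(a,len(ys)) if r[i]<(r[a])/2); ib=next(i for i in range(b,0,-1) if r[i]<r[b]/2)
    print(x,ys[ia],ys[ib],"gap",ys[ib]-ys[ia],"blue",r[a].round(),r[b].round())
E
```

```text
495 230.75 253.5 gap 22.75 blue 47.0 66.0
507 230.5 253.0 gap 22.5 blue 47.0 60.0
519 230.25 252.75 gap 22.5 blue 45.0 62.0
531 229.75 252.25 gap 22.5 blue 38.0 60.0
543 229.5 252.0 gap 22.5 blue 46.0 70.0
555 229.0 251.5 gap 22.5 blue 46.0 63.0
567 229.0 251.25 gap 22.25 blue 49.0 66.0
579 228.5 250.75 gap 22.25 blue 51.0 61.0
591 228.25 250.5 gap 22.25 blue 47.0 59.0
603 227.75 250.25 gap 22.5 blue 50.0 56.0
```

Even along its whole length, but it reads 22.4 mm, so I'll check from closer by.

Request:
{"fn": "carry_out", "kwargs": {
  "motion": [
    [0, 0, 0, 0, 0, 40, 1],
    [0, 0, 0, 0, 0, 90, 1],
    [0, 0, 0, 0, 0, 130, 1],
    [0, 0, 0, 0, 0, 145, 1],
    [0, 0, 0, 0, 0, 145, 1]
  ]
}}

```text
clock: 25.65
position: [546.9, 315.9, 141.2]
ee_rot: [-0.697, 0.717, -0.0, -0.0]
contact_force: [0.4, 0.1, 0.4]
gripper_width: 85.8
grasp_force: 0.0
```

```bash
python3 - <<'E'
from h import *
np.set_printoptions(precision=0,suppress=True,linewidth=220)
d=get_image("wrist"); np.save("pics/w11.npy",d,allow_pickle=True); c=d["color"].astype(np.float32); print(d["position"])
for x in (515,570):
    ys=np.arange(222,260,.75); X=np.c_[x+0.029*(ys-240),ys,np.full_like(ys,10)]
    p=proj(d,X).astype(np.float32); v=cv2.remap(c,p[None,:,0].copy(),p[None,:,1].copy(),1)[0]
    print(x,p[0],p[-1])
    for y,q in zip(ys,v): print(y,q.astype(int),end="; ")
    print()
E
```

```text
[544. 240. 270.]
515 [356.  81.] [354. 128.]
222.0 [236 240 244]; 222.75 [235 240 242]; 223.5 [241 244 246]; 224.25 [249 250 252]; 225.0 [251 251 251]; 225.75 [233 219 204]; 226.5 [152 136 108]; 227.25 [130 114  88]; 228.0 [121 104  80]; 228.75 [95 72 44]; 229.5 [88 64 35]; 230.25 [106  95  78]; 231.0 [125 130 128]; 231.75 [130 139 144]; 232.5 [130 138 142]; 233.25 [129 139 142]; 234.0 [128 139 141]; 234.75 [130 141 143]; 235.5 [127 140 141]; 236.25 [132 146 148]; 237.0 [167 183 185]; 237.75 [196 215 215]; 238.5 [192 209 209]; 239.25 [190 206 206]; 240.0 [192 206 208]; 240.75 [191 206 210]; 241.5 [191 209 210]; 242.25 [196 211 212]; 243.0 [196 212 212]; 243.75 [201 216 218]; 244.5 [193 211 210]; 245.25 [175 192 191]; 246.0 [174 187 190]; 246.75 [175 188 192]; 247.5 [174 188 188]; 248.25 [173 187 188]; 249.0 [174 187 189]; 249.75 [173 187 189]; 250.5 [173 188 190]; 251.25 [173 188 191]; 252.0 [166 173 173]; 252.75 [142 132 117]; 253.5 [116  79  40]; 254.25 [122  89  55]; 255.0 [125 104  75]; 255.75 [151 135 110]; 256.5 [149 133 103]; 257.25 [181 171 155]; 258.0 [229 227 224]; 258.75 [
[... 450 characters left out ...]
51 164 165]; 236.25 [173 188 189]; 237.0 [168 184 183]; 237.75 [169 184 184]; 238.5 [169 184 185]; 239.25 [170 185 187]; 240.0 [171 183 187]; 240.75 [171 184 187]; 241.5 [171 185 186]; 242.25 [172 186 188]; 243.0 [171 185 188]; 243.75 [174 189 190]; 244.5 [171 184 186]; 245.25 [171 184 188]; 246.0 [169 185 186]; 246.75 [170 186 187]; 247.5 [172 187 188]; 248.25 [173 186 188]; 249.0 [174 189 192]; 249.75 [171 188 189]; 250.5 [151 159 153]; 251.25 [124 110  88]; 252.0 [119  83  46]; 252.75 [116  88  55]; 253.5 [128 112  89]; 254.25 [177 157 127]; 255.0 [199 172 129]; 255.75 [212 202 184]; 256.5 [240 239 238]; 257.25 [250 250 253]; 258.0 [244 246 248]; 258.75 [238 241 244]; 259.5 [236 239 243];
```

The gap is even and parallel but about 22.2 mm wide, so the boxes shifted roughly 2 mm as the spacer came out. I'll close it with a small square nudge of box 2.

Request:
{"fn": "carry_out", "kwargs": {
  "motion": [
    [0, 0, 0, 20, 0, -50, 0.7],
    [0, 0, 0, 70, 0, -60, 0.7],
    [0, 0, 0, 120, 0, -60, 0.7],
    [0, 0, 0, 170, 0, -60, 0.7],
    [0, 0, 0, 195, 0, -60, 0.7]
  ]
}}

```text
clock: 26.32
position: [541.7, 119.7, 204.3]
ee_rot: [-0.696, 0.718, -0.001, 0.002]
contact_force: [0.0, -0.5, 0.8]
gripper_width: 72.6
grasp_force: 0.0
```

Request:
{"fn": "carry_out", "kwargs": {
  "motion": [
    [0, 0, 0, 0, 0, 40, 0.7],
    [0, 0, 0, 0, 0, 90, 0.7],
    [0, 0, 0, 0, 0, 135, 0.7],
    [0, 0, 0, 0, 0, 156, 0.7],
    [0, 0, 0, 0, 0, 156, 0.7]
  ]
}}

```text
clock: 26.95
position: [541.5, 121.7, 45.6]
ee_rot: [-0.697, 0.717, -0.0, 0.0]
contact_force: [-0.3, 0.4, -0.0]
gripper_width: 72.6
grasp_force: 0.0
```

```bash
python3 -c "
from h import *
go([545,147,44.8],-1.6)"
```

```text
row [-0. -0.  0.] [-25.4  -2.8   0.8] at [541.5 121.7  45.6] -1.6
```

Request:
{"fn": "carry_out", "kwargs": {
  "motion": [
    [0, 0, 0, -10, -2.8, 0.8, 0.7],
    [0, 0, 0, -20, -2.8, 0.8, 0.7],
    [0, 0, 0, -25.4, -2.8, 0.8, 0.7],
    [0, 0, 0, -25.4, -2.8, 0.8, 0.7]
  ]
}}

```text
clock: 27.45
position: [544.5, 147.5, 44.9]
ee_rot: [-0.697, 0.717, -0.0, 0.0]
contact_force: [-0.4, 1.0, 0.1]
gripper_width: 72.4
grasp_force: 0.0
```

Request:
{"fn": "carry_out", "kwargs": {
  "motion": [
    [0, 0, 0, -1, 0, 0, 0.7],
    [0, 0, 0, -1, 0, 0, 0.7]
  ]
}}

```text
clock: 27.7
position: [544.5, 147.8, 44.4]
ee_rot: [-0.697, 0.717, 0.0, -0.0]
contact_force: [0.5, -0.7, 0.5]
gripper_width: 72.4
grasp_force: 0.0
```

Request:
{"fn": "carry_out", "kwargs": {
  "motion": [
    [0, 0, 0, -1, 0, 0, 0.7],
    [0, 0, 0, -1, 0, 0, 0.7]
  ]
}}

```text
clock: 27.95
position: [544.3, 148.3, 44.4]
ee_rot: [-0.697, 0.717, 0.0, -0.0]
contact_force: [1.2, -2.8, 1.5]
gripper_width: 72.6
grasp_force: 0.0
```

Request:
{"fn": "carry_out", "kwargs": {
  "motion": [
    [0, 0, 0, -0.7, 0, 0, 0.7],
    [0, 0, 0, -0.7, 0, 0, 0.7]
  ]
}}

```text
clock: 28.2
position: [544.5, 149.4, 44.5]
ee_rot: [-0.697, 0.717, 0.0, -0.0]
contact_force: [-0.5, -2.4, 1.8]
gripper_width: 72.9
grasp_force: 0.0
```

Request:
{"fn": "carry_out", "kwargs": {
  "motion": [
    [0, 0, 0, -0.9, 0, 0, 0.7],
    [0, 0, 0, -0.9, 0, 0, 0.7]
  ]
}}

```text
clock: 28.45
position: [544.5, 150.5, 44.4]
ee_rot: [-0.697, 0.717, 0.0, -0.0]
contact_force: [0.3, -2.7, 1.2]
gripper_width: 72.7
grasp_force: 0.0
```

Request:
{"fn": "carry_out", "kwargs": {
  "motion": [
    [0, 0, 0, 8, 0, 0, 0.7],
    [0, 0, 0, 20, 0, 0, 0.7],
    [0, 0, 0, 25, 0, -40, 0.7],
    [0, 0, 0, 25, 0, -90, 1],
    [0, 0, 0, 25, 0, -150, 1]
  ]
}}

```text
clock: 29.08
position: [543.2, 124.6, 195.1]
ee_rot: [-0.697, 0.717, 0.0, -0.001]
contact_force: [1.2, 0.1, -0.5]
gripper_width: 85.1
grasp_force: 0.0
```

Request:
{"fn": "carry_out", "kwargs": {
  "motion": [
    [0, 0, 0, -60, 0, 0, 1],
    [0, 0, 0, -120, 0, 0, 1],
    [0, 0, 0, -180, 0, 20, 1],
    [0, 0, 0, -190, 0, 55, 1],
    [0, 0, 0, -190, 0, 55, 1]
  ]
}}

```text
clock: 29.7
position: [547.6, 314.7, 136.1]
ee_rot: [-0.697, 0.717, 0.0, -0.004]
contact_force: [0.2, 0.2, 0.0]
gripper_width: 85.6
grasp_force: 0.0
```

```bash
cat > gap.py <<'E'
from h import *
import sys
d=get_image("wrist"); np.save("pics/%s.npy"%sys.argv[1],d,allow_pickle=True)
def gap(d):
    c=d["color"].astype(np.float32); print(d["position"].round(1))
    for x in range(497,605,15):
        ys=np.arange(218,264,.25); X=np.c_[x+0.029*(ys-240),ys,np.full_like(ys,10)]
        p=proj(d,X).astype(np.float32); v=cv2.remap(c,p[None,:,0].copy(),p[None,:,1].copy(),1)[0]
        r=v[:,0]-v[:,2]
        m=np.abs(ys-241)<3; i0=np.where(m)[0][0]
        ia=next(i for i in range(i0,0,-1) if r[i]>15); ib=next(i for i in range(i0,len(ys)) if r[i]>15)
        print(x,ys[ia],ys[ib],"gap",ys[ib]-ys[ia])
gap(load("pics/w11.npy")); gap(d)
E
python3 gap.py w12
```

```text
[544.  240.1 270.1]
497 230.75 253.25 gap 22.5
512 230.5 253.0 gap 22.5
527 230.0 252.5 gap 22.5
542 229.5 251.75 gap 22.25
557 229.25 251.5 gap 22.25
572 228.75 251.0 gap 22.25
587 228.25 250.5 gap 22.25
602 227.75 250.25 gap 22.5
[545.5 239.3 265.2]
497 231.25 253.25 gap 22.0
512 230.75 252.75 gap 22.0
527 230.5 252.25 gap 21.75
542 230.0 252.0 gap 22.0
557 229.5 251.5 gap 22.0
572 229.25 251.0 gap 21.75
587 228.75 250.5 gap 21.75
602 228.25 250.25 gap 22.0
```

```bash
python3 - <<'E'
from h import *
np.set_printoptions(precision=0,suppress=True,linewidth=200)
def line(d,A,B,n,z=10):
    P=np.linspace(A,B,n); p=proj(d,np.c_[P,np.full(n,z)]).astype(np.float32)
    v=cv2.remap(d["color"].astype(np.float32),p[None,:,0].copy(),p[None,:,1].copy(),1)[0]; return P,v
d=load("pics/w12.npy")
for nm,y0 in(("box1",252.6),("box2",229.0)):
    P,v=line(d,(470,y0+.029*77),(625,y0-.029*78),621); r=v[:,0]-v[:,2]
    k=np.where(r>25)[0]; k=k[(P[k,0]>478)&(P[k,0]<615)]; print(nm,"foot x from",P[k[0],0],"to",P[k[-1],0],"len",P[k[-1],0]-P[k[0],0])
d=load("pics/w9.npy"); print(d["position"])
for x in(510,540,570):
    P,v=line(d,(x,150),(x,185),141); r=v[:,0]-v[:,2]; k=np.where(r>25)[0]; print("clasp-side foot y",x,P[k[0],1] if len(k) else None)
P,v=line(d,(470,166+.029*77),(625,166-.029*78),621); r=v[:,0]-v[:,2];k=np.where(r>25)[0];k=k[(P[k,0]>475)&(P[k,0]<615)];print("len",P[k[0],0],P[k[-1],0])
E
```

```text
box1 foot x from 485.25 to 607.5 len 122.25
box2 foot x from 485.25 to 608.5 len 123.25
[542.  52. 325.]
clasp-side foot y 510 163.25
clasp-side foot y 540 162.75
clasp-side foot y 570 162.0
len 483.75 605.5
```

The readings allow about 1 mm for the base being slightly narrower than the lid, which puts the gap at roughly 21 mm. It is even along its length and parallel. Retreating and handing in.

Request:
{"fn": "carry_out", "kwargs": {
  "motion": [
    [0, 0, 0, 0, 0, -40, 1],
    [0, 0, 0, 0, 0, -100, 1],
    [0, 0, 0, 0, 0, -120, 1],
    [0, 0, 0, 0, 0, -120, 1]
  ]
}}

```text
clock: 30.25
position: [550.6, 314.7, 263.9]
ee_rot: [-0.696, 0.718, -0.0, 0.004]
contact_force: [-0.7, 0.7, -0.8]
gripper_width: 85.5
grasp_force: 0.0
```

```bash
python3 - <<'E'
from h import *
t=get_image("top"); hsv=cv2.cvtColor(t["color"],cv2.COLOR_BGR2HSV); m=cv2.inRange(hsv,(22,120,120),(35,255,255)); m[:180]=0
ys,xs=np.where(m); 
k=(xs>370)&(xs<440); print("spacer bar",onz(t,(xs[k].mean(),ys[k].mean()),36), k.sum())
df=cv2.absdiff(t["color"],load("pics/top0.npy")["color"]).max(2); print("beaker diff",df[225:256,406:438].max())
print(job_done())
E
```

```text
spacer bar [ 607.33844246 -196.05901487   36.        ] 182
beaker diff 23
the job is handed in; nothing more can be done
None
```

The job is handed in at about 30 s: the boxes stand with an even, parallel gap that I estimate at 21 mm (raw reading 22 mm) against the 20 mm spacer, after I nudged box 2 about 0.5 mm closer once the spacer was out; box 1 is at the stop, possibly about 1 mm nearer it than at first, the spacer is on the worktop off the deck, and the beaker looks unchanged.

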